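# Fit the stirring paddle on the chocolate kettle's drive shaft

## Task

Get the chocolate kettle ready for filling: take the washed stirring paddle from the drying mat and set it on the drive shaft in the middle of the bowl, turning it lightly back or forth until the slot in its hub finds the flats of the shaft and it sinks fully home - do not force it down. Then turn the seated paddle, and the drive with it, until its two arms point at the bowl's two lifting handles, and let go; leave the other things on the worktop where they are.

Things in the scene. Friction and masses are not known exactly. Their poses are not given: they have to be found in the camera images.
- paddle: stirring paddle, 108 x 45 x 89 mm, 0.16 to 0.3 kg: white plastic hub 45 mm across, two steel arms each ending in an upright scraper plate (4 x 36 x 21 mm, 50 to 54 mm from the axis), a flat winged finger grip on top. Origin: centre of the hub's underside; z up its axis, x along the arms; half a turn round is alike. The plates reach 17 mm below the origin and carry it on the mat
- paddle_grip (a point): middle of the paddle's finger grip, 56 mm above the paddle's origin on its axis, same axes. The grip is 30 mm wide along x and 12 mm thick along y, from 36 to 72 mm above the origin: pinch it across y
- paddle_slot (a point): centre of the lower end of the slot in the paddle's hub, 8 mm above the paddle's origin on its axis, same axes. Below it is the round mouth, 31.5 mm across, flared to 39 mm at the underside. Above it, up to 24 mm over the origin, runs the slot: 32 mm long along x, its flat sides 11.5 mm apart along y, with a 0.5 mm lead-in at the lower edge
- kettle: counter-top chocolate kettle, fixed: round white jacket 190 mm across, steel bowl 150 mm wide inside, floor 43.5 mm and rim 86 mm above the worktop; black control pod at the front. Origin: under its centre on the worktop; x from front to back, y to its left. Two steel lifting handles stand out from the rim at +y and -y, 106 mm from the axis: arms lying along y point at them
- drive_seat (a point): centre of the flat 49 mm shoulder, 65 mm above the worktop, on which the hub's underside rests when home; the kettle's axes. The steel drive shaft stands on it: 30 mm round, two flats 10 mm apart, 21 mm tall. At the start its long way (along the flats) lies 20 to 106 degrees anticlockwise, seen from above, of the kettle's y: not reported. Over 25 N between paddle and kettle harms the drive
- shaft_top (a point): centre of the drive shaft's top, 21 mm above drive_seat, kettle's axes (not the turned shaft's). The hub's mouth goes over the shaft at any angle and stops with its underside 13 mm above drive_seat; once slot and flats agree within about 3 degrees it sinks those 13 mm. The shaft turns either way against a drag of 0.13 N m; pressed hard, the paddle drags it along: 3 to 6 N is enough
- drying_mat: grey ribbed mat, 150 x 130 x 3 mm, fixed; origin under its centre; the paddle stands on it at the start
- ribbon_spool: bystander, ribbon spool 62 mm across, 24 mm high; origin under its centre
- marker: bystander, marker pen 133 mm long (along its y), 14 mm high
- timer: bystander, square minute timer 56 x 56 x 27 mm; origin under its centre
- tongs: bystander, serving tongs lying down, 22 x 159 x 14 mm, long along its y
- mini_box: bystander, small ribboned box 55 x 55 x 43 mm; origin under its centre
- cocoa_tin: bystander, cocoa tin 60 mm across, 64 mm high; origin under its centre
- gift_box_open: fixed presentation box of pralines between mat and kettle, 115 x 157 mm, 36 mm high, its lid standing open at the back (+x) edge up to about 150 mm above the worktop: carry the paddle over or in front of it. Origin under its centre
- lid_case: fixed clear display case, 188 x 152 x 75 mm, to the left of the mat; origin under its centre
- portion_scale: fixed scale, 205 x 170 x 54 mm, to the right of the kettle; origin under its centre

How it is judged:
By the outcome, as a careful person would: the job done as asked, in the order asked, and still so for the second after the job is handed in, with the robot touching nothing.
It also fails if it takes over 72 s, if anything falls off the work surface, if the arm or the gripper's body presses on something with over 40 N, if the wrist force passes 120 N, or if a joint passes its speed limit or range.

## Robot

A 6-joint arm with a two-finger parallel gripper is mounted at the origin on a cart in front of the work surface, level with it; the furniture and walls round the work are solid. World frame = base frame: x ahead of the robot, y to its left, z up, the work surface at z = 0. Lengths are in mm, angles in rad, forces in N, time in s.
With the tool pointing down it reaches from about 350 to 975 mm from the base axis. Payload 7.1 kg.
Tool frame: the origin (TCP) lies between the finger pads; the fingertips stand 17 mm ahead of it and the grasp point (between the pads) lies 2 mm behind it; z points along the fingers, y is the line along which they close (so a half turn about z gives the same grasp; the last joint's range is limited). The gripper opens to 88 mm and grips with 3 to 60 N. Pads are 20 mm wide; open, the fingers measure 115 mm over their backs; the gripper's body (75 mm by 178 mm) begins 61 mm behind the grasp point.
Start: joints at [-1.367, 0.423, 1.63, -0, 1.089, -0.019], TCP at [138.12, -609.531, 239.675] pointing down, gripper open.
Joint ranges: [-3, 3], [-0.9, 2.11], [0.09, 2.58], [-1.31, 4.45], [0.11, 2.69], [-2.54, 2.54]. Speed limits (rad/s): [2.39, 2.39, 3.01, 3.14, 3.14, 3.14].

## Interface

Orientations are given as a rotation vector (axis times angle).
In Python, from workcell import ctrl, optics, readout gives the robot as it stands (ctrl), with the cameras (optics) and the readings (readout).
- The arm moves only by the shell command python3 jog.py 'ROWS' [OPENING]. ROWS is a JSON list of rows, 1 to 5 of them, each of 6 numbers: dx, dy, dz in mm, then a rotation vector rx, ry, rz in rad; each row shifts and turns the commanded pose from where the row before left it, along the tool's axes as they then stand; what a row does not reach is not made up. A row lasts 1/12 s, in which the tool goes at most 41.7 mm and 0.125 rad, less where a joint would pass 70% of its speed; a pose out of reach is approached as far as the arm can. OPENING is the finger opening in mm, set as the command begins (- or left out keeps the last). The fingers move at their own pace and stop on an object; the grip force is fixed at half the most. Time passes only in rows, so rows that do not move let the fingers close. It prints the time, the measured TCP pose, the force, the opening and the grip force at its end.
- readout.get_obs(): the state, without advancing time (a new reading comes with each control period).
- optics.get_image(name): name is "side" or "top" or "wrist"; returns a dict with "img" (480x640x3 uint8, red, green, blue), "fx", "fy", "cx", "cy" (pixels), "k1" (the pictures are not rectified: a ray, as slopes to the right and down, at radius r is drawn at 1 + k1 r^2 times it, then the intrinsics apply), "R" (3x3) and "t" (3): a world point X has camera coordinates R X + t. Camera axes: x right, y down, z forward; pixel columns grow to the right and rows downward; lengths in mm; the calibration is good to about 2 mm. A picture is of the moment at which its call begins. There is no depth.
- ctrl.close_job(): hands the job in; it is judged then, once.
The state is a dict: "t": time; "qpos": joint angles; "qvel": joint speeds; "joint_torque": joint torques, N m; "ee_pos": TCP position; "orientation": TCP orientation; "ft_force": force on the tool from outside, world axes, zero at the start; "moment": the same for the moment, N m; "width": finger opening in mm; "grasp_force": force on a finger pad.
Only numpy, scipy, OpenCV 4.12 (cv2) and the standard library are available. Lean on these libraries where they do the work, as an engineer would, in place of code of your own. Each camera call takes 0.05 s, during which the arm holds its last target. There are 200 camera calls.

## Working session

There is one attempt and no reset: what is moved stays moved. The work goes in short steps, Python scripts to look and compute and a shell command to move; the robot and the scene stay as the last step left them, time stands still between calls to the robot, and variables do not carry over. Pictures are saved under pics/ and viewed, at most 10 in all, crops included, and the job is handed in when it is done.

```bash
ls; mkdir -p pics
cat > h.py <<'E'
import numpy as np, cv2
from workcell import ctrl, optics, readout
from scipy.spatial.transform import Rotation as Ro
def und(im,uv):
    uv=np.atleast_2d(uv).astype(float)
    K=np.array([[im['fx'],0,im['cx']],[0,im['fy'],im['cy']],[0,0,1.]])
    return cv2.undistortPoints(uv.reshape(-1,1,2),K,np.array([im['k1'],0,0,0.])).reshape(-1,2)
def ray(im,uv):
    n=und(im,uv); R=np.array(im['R']);t=np.array(im['t'])
    d=np.c_[n,np.ones(len(n))]@R; return -R.T@t,d
def plane(im,uv,z):
    c,d=ray(im,uv); return c+d*((z-c[2])/d[:,2])[:,None]
def proj(im,X):
    X=np.atleast_2d(X).astype(float);p=X@np.array(im['R']).T+np.array(im['t']);s=p[:,:2]/p[:,2:]
    s=s*(1+im['k1']*(s**2).sum(1))[:,None]
    return s*[im['fx'],im['fy']]+[im['cx'],im['cy']]
def save(im,n): cv2.imwrite('pics/'+n,im['img'][:,:,::-1])
E
python3 - <<'E'
from h import *
for n in('top','side'):
    im=optics.get_image(n); save(im,n+'0.png'); np.save(n+'0.npy',im,allow_pickle=True)
    R=np.array(im['R']); print(n,-R.T@np.array(im['t']),R[2],im['fx'],im['k1'])
o=readout.get_obs(); print(o['ee_pos'],o['orientation'],Ro.from_rotvec(o['orientation']).as_matrix().round(3),o['width'])
E
```

```text
jog.py
pics
workcell.py
top [ 356.35676221   43.8151077  1316.59522307] [ 0.12559655  0.005128   -0.99206815] 524.5756724559237 -0.13873335140498538
side [-143.68500751  919.54505045  882.61685332] [ 0.477148   -0.64732496 -0.5943906 ] 490.8126404133834 -0.12135156271715487
[ 138.04064303 -609.0779712   238.98351342] [-3.12075348e+00 -3.49160214e-01  2.18391024e-04] [[ 0.975  0.221 -0.   ]
 [ 0.221 -0.975  0.001]
 [ 0.    -0.001 -1.   ]] 88.13468984706341
```

View pics/top0.png

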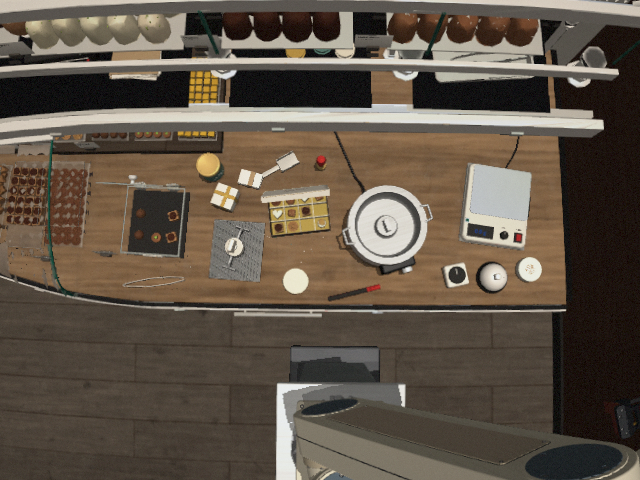

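View pics/side0.png

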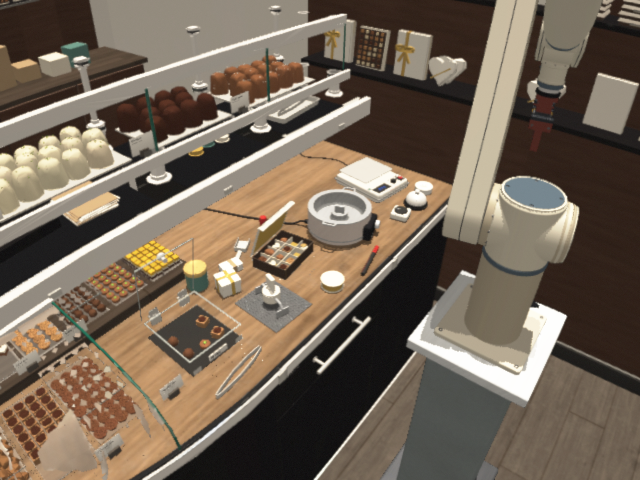

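The top view shows the paddle at about (234,246) on the mat and the kettle at (386,226), with handles near (346,240) and (428,212). The open box is at (298,213) and the pen at (355,293). Next I'll enlarge both areas.

Run:
```python
import cv2,numpy as np
i=cv2.imread('pics/top0.png')
a=cv2.resize(i[175:275,335:435],(400,400),interpolation=cv2.INTER_CUBIC)
b=cv2.resize(i[211:291,194:274],(400,400),interpolation=cv2.INTER_CUBIC)
cv2.imwrite('pics/c.png',np.hstack([a,b]))
```

```text
(no output)
```

View pics/c.png

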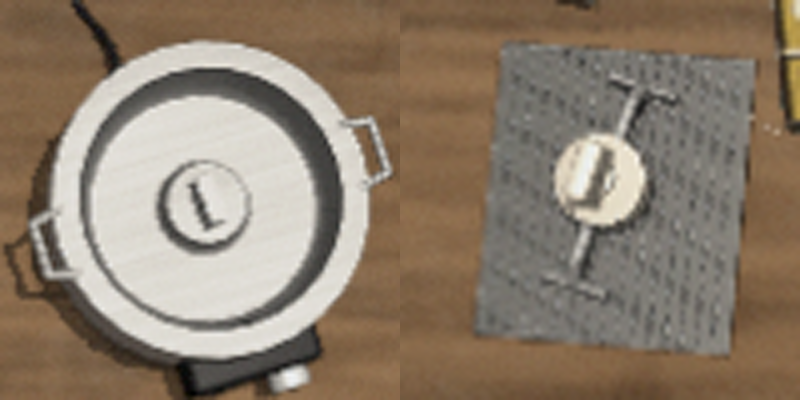

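The shaft's dark flat runs from crop (195,180) to (220,228). The paddle's plates are centred at (643,90) and (574,288), and the handles are at (45,250) and (372,150).

Run:
```python
from h import *
im=np.load('top0.npy',allow_pickle=True).item(); sd=np.load('side0.npy',allow_pickle=True).item()
A=lambda x,y:(335+x/4-.4,175+y/4-.4); B=lambda x,y:(194+(x-400)/5-.4,211+y/5-.4)
p=plane(im,[B(643,90),B(574,288)],24); print('plates',p.round(1),p.mean(0).round(1),np.degrees(np.arctan2(*(p[0]-p[1])[[1,0]])))
print('hub',plane(im,[B(602,180)],45),'grip',plane(im,[B(592,173)],92))
print('rim outer', plane(im,[A(52,200),A(368,200),A(210,42),A(210,358)],86).round(1))
h=plane(im,[A(45,248),A(375,150)],80);print('handles',h.round(1),h.mean(0),np.degrees(np.arctan2(*(h[0]-h[1])[[1,0]])))
s=plane(im,[A(195,180),A(220,228)],86);print('shaft',s,np.degrees(np.arctan2(*(s[0]-s[1])[[1,0]])))
print('lidtop',plane(im,[(263,194),(328,188)],150),'box front',plane(im,[(270,236),(330,229)],36),'mat',plane(im,[B(502,42),B(753,60),B(728,355),B(476,332)],3).round())
print('rail',plane(im,[(300,130),(300,60)],400))
```

```text
plates [[530.2 250.3  24. ]
 [430.9 282.1  24. ]] [480.5 266.2  24. ] -17.75484608028592
hub [[482.72685774 265.96020791  45.        ]] grip [[481.32599788 262.60288505  92.        ]]
rim outer [[ 533.5   -9.8   86. ]
 [ 535.2 -198.2   86. ]
 [ 630.1 -104.5   86. ]
 [ 440.4 -103.1   86. ]]
handles [[ 505.5   -6.    80. ]
 [ 566.4 -204.1   80. ]] [ 535.95597991 -105.06233589   80.        ] 107.08099483923263
shaft [[ 546.21886375  -94.78894871   86.        ]
 [ 517.59075918 -109.47580252   86.        ]] 27.15883154371577
lidtop [[592.85153757 185.07123051 150.        ]
 [607.77410914  37.65201156 150.        ]] box front [[510.70847646 179.00196873  36.        ]
 [529.34393214  31.35353572  36.        ]] mat [[557. 327.   3.]
 [549. 198.   3.]
 [399. 207.   3.]
 [409. 335.   3.]]
rail [[661.28819185  90.62456965 400.        ]
 [798.6284812   93.02204176 400.        ]]
```

```bash
cat > st.py <<'E'
from h import *
def st():
    o=readout.get_obs();M=Ro.from_rotvec(o['orientation']).as_matrix()
    print(round(o['t'],2),'pos',np.round(o['ee_pos'],1),'th',round(np.degrees(np.arctan2(M[1,0],M[0,0])),2),'z',M[:,2].round(3),'q',np.round(o['qpos'],2),'F',np.round(o['ft_force'],1),'M',np.round(o['moment'],2),'w',round(o['width'],1),'g',round(o['grasp_force'],1))
    return o,M
def togo(target,th):  # world TCP target, tool x heading deg -> tool-axes translation, rz (tool down)
    o,M=st(); d=M.T@(np.array(target)-o['ee_pos'])
    a=np.degrees(np.arctan2(M[1,0],M[0,0])); e=-np.radians((th-a+180)%360-180)
    print('go',d.round(1),'rz',round(e,4))
if __name__=='__main__':
    import sys; a=[float(x) for x in sys.argv[1:]]
    togo(a[:3],a[3]) if a else st()
E
R='[[23,-20,-4.5,0,0,0],[23,-20,-4.5,0,0,0],[23,-20,-4.5,0,0,0],[23,-20,-4.5,0,0,0],[23,-20,-4.5,0,0,0]]'
python3 jog.py '[[23,-20,-4.5,0,0,0],[23,-20,-4.5,0,0,0],[23,-20,-4.5,0,0,0],[23,-20,-4.5,0,0,0],[23,-20,-4.5,0,0,0]]'
python3 jog.py '[[23,-20,-4.5,0,0,0],[23,-20,-4.5,0,0,0],[23,-20,-4.5,0,0,0],[23,-20,-4.5,0,0,0],[23,-20,-4.5,0,0,0]]'
python3 jog.py '[[23,-20,-4.5,0,0,0],[23,-20,-4.5,0,0,0],[23,-20,-4.5,0,0,0],[23,-20,-4.5,0,0,0],[23,-20,-4.5,0,0,0]]'
python3 jog.py '[[23,-20,-4.5,0,0,0],[23,-20,-4.5,0,0,0],[23,-20,-4.5,0,0,0],[23,-20,-4.5,0,0,0],[0,0,0,0,0,0]]'
python3 - <<'E'
from h import *; from st import *
st(); im=optics.get_image('wrist'); save(im,'w1.png'); np.save('w1.npy',im,allow_pickle=True)
R=np.array(im['R']); print(-R.T@np.array(im['t']),R[2],im['fx'],im['k1'])
t=np.load('top0.npy',allow_pickle=True).item(); s=np.load('side0.npy',allow_pickle=True).item()
(c,d),(e,f)=ray(t,[(603,125)]),ray(s,[(370,101)])
k=np.linalg.lstsq(np.c_[d[0],-f[0]],e-c,rcond=None);print('rail end',c+d[0]*k[0][0],e+f[0]*k[0][1])
E
```

```text
t: 0.52
ee_pos: [228.6, -485.1, 262.0]
orientation: [-3.121, -0.348, 0.0]
ft_force: [0.2, -0.5, 0.4]
width: 87.9
grasp_force: 0.0
t: 0.93
ee_pos: [318.7, -362.2, 284.7]
orientation: [-3.122, -0.349, 0.0]
ft_force: [0.4, -0.5, 0.9]
width: 87.9
grasp_force: 0.0
t: 1.35
ee_pos: [408.8, -239.2, 307.3]
orientation: [-3.122, -0.349, 0.0]
ft_force: [0.3, 0.2, -0.1]
width: 87.7
grasp_force: 0.0
t: 1.77
ee_pos: [482.9, -139.2, 325.9]
orientation: [-3.121, -0.355, -0.003]
ft_force: [0.3, -0.4, -0.4]
width: 87.8
grasp_force: 0.0
1.77 pos [ 482.9 -139.2  325.9] th 12.96 z [ 0.002  0.001 -1.   ] q [-0.31  0.14  1.81  0.    1.19  1.04] F [ 0.3 -0.4 -0.4] M [ 0.   -0.   -0.04] w 87.8 g 0.0
[ 556.77940157 -122.42999551  470.8689051 ] [-0.26840853 -0.06111164 -0.96136477] 416.6933750516367 -0.0955397856259563
rail end [ 751.98457675 -592.10436104  212.25294058] [ 744.09884367 -596.62320737  212.0300088 ]
```

View pics/w1.png

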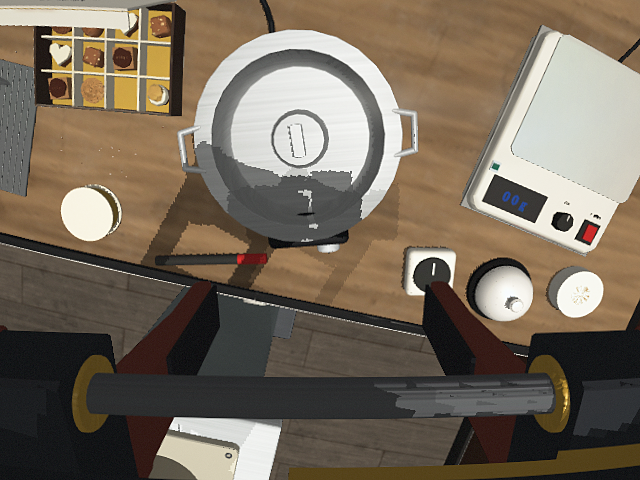

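The wrist view shows the kettle bowl centred near (299,135), the shaft near (297,141) with its long side almost vertical, and the handles at (186,150) and (408,133). I'll enlarge it to measure.

Run:
```python
import cv2
i=cv2.imread('pics/w1.png')
a=cv2.resize(i[105:177,261:333],(576,576),interpolation=cv2.INTER_CUBIC)
cv2.imwrite('pics/c2.png',a)
```

```text
(no output)
```

View pics/c2.png

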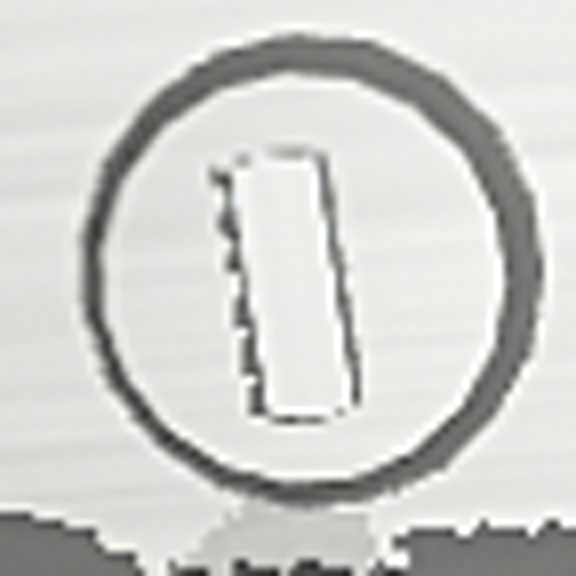

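The shaft top's corners in the crop are about (233,160), (322,155), (357,405) and (268,412). The shoulder circle spans x 103–500 and y 72–483.

```bash
python3 - <<'E'
from h import *
im=np.load('w1.npy',allow_pickle=True).item()
C=lambda x,y:(261+x/8-.44,105+y/8-.44)
q=plane(im,[C(235,160),C(322,155),C(357,405),C(268,412)],86); print(q.round(1),q.mean(0))
for a,b in((0,3),(1,2)): print(np.degrees(np.arctan2(*(q[a]-q[b])[[1,0]])))
s=plane(im,[C(103,278),C(500,278),C(302,72),C(302,483)],65);print(s.round(1),s.mean(0))
h=plane(im,[(183,152),(413,132)],80);print('handles',h.round(1),h.mean(0),np.degrees(np.arctan2(*(h[0]-h[1])[[1,0]])))
t=np.load('top0.npy',allow_pickle=True).item(); print('rail',plane(t,[(240,135),(390,130)],212))
E
python3 st.py 475 120 260 60
```

```text
[[ 548.3  -96.    86. ]
 [ 550.9 -105.4   86. ]
 [ 524.7 -115.2   86. ]
 [ 521.7 -105.5   86. ]] [ 536.38422676 -105.50668515   86.        ]
19.62498274259686
20.484872329347308
[[ 530.9  -82.    65. ]
 [ 541.4 -128.2   65. ]
 [ 559.4 -100.1   65. ]
 [ 512.3 -110.3   65. ]] [ 536.00863197 -105.1585572    65.        ]
handles [[ 502.3   -2.9   80. ]
 [ 567.3 -206.8   80. ]] [ 534.79726507 -104.89663272   80.        ] 107.66999954748137
rail [[712.1212029  231.89568602 212.        ]
 [725.84365759 -97.0846088  212.        ]]
1.82 pos [ 481.5 -140.7  325.3] th 12.98 z [ 0.  0. -1.] q [-0.31  0.14  1.81  0.    1.19  1.04] F [-0.5  0.5 -0.7] M [-0.02 -0.07 -0.01] w 87.7 g 0.0
go [  52.2 -255.5   65.3] rz -0.8207
```

```bash
python3 jog.py '[[10.6,-28.2,0,0,0,0],[10.6,-28.2,0,0,0,0],[10.6,-28.2,0,0,0,0],[10.6,-28.2,0,0,0,0],[10.6,-28.2,0,0,0,0]]' >/dev/null
python3 jog.py '[[10.6,-28.2,0,0,0,0],[10.6,-28.2,0,0,0,0],[10.6,-28.2,0,0,0,0],[10.6,-28.2,0,0,0,0],[10.6,-28.2,0,0,0,0]]' >/dev/null
python3 jog.py '[[10.6,-28.2,0,0,0,0],[10.6,-28.2,0,0,0,0],[10.6,-28.2,0,0,0,0],[0,0,0,0,0,-0.12],[0,0,0,0,0,-0.12]]' >/dev/null
python3 jog.py '[[0,0,0,0,0,-0.12],[0,0,0,0,0,-0.12],[0,0,0,0,0,-0.12],[0,0,0,0,0,-0.12],[0,0,0,0,0,-0.12]]' >/dev/null
python3 jog.py '[[0,0,0,0,0,-0.12],[0,0,0,0,0,-0.12],[0,0,0,0,0,-0.12],[0,0,0,0,0,-0.12],[0,0,0,0,0,-0.12]]' >/dev/null
python3 jog.py '[[0,0,0,0,0,-0.12],[0,0,0,0,0,-0.12],[0,0,0,0,0,-0.12],[0,0,0,0,0,-0.12],[0,0,0,0,0,-0.12]]' >/dev/null
python3 jog.py '[[0,0,0,0,0,-0.12],[0,0,0,0,0,-0.12],[0,0,0,0,0,-0.12],[0,0,0,0,0,-0.12],[0,0,0,0,0,0]]' >/dev/null
python3 - <<'E'
from h import *; from st import *
st(); im=optics.get_image('wrist'); save(im,'w2.png'); np.save('w2.npy',im,allow_pickle=True)
print(proj(im,[[481,265,92],[481,265,20]]))
E
```

```text
4.73 pos [533.7 244.2 324.6] th 157.34 z [-0.001 -0.001 -1.   ] q [ 0.41  0.28  1.63 -0.    1.23 -0.77] F [0.3 0.3 0.4] M [ 0.03 -0.14  0.  ] w 88.0 g 0.0
[[319.83579168 143.460784  ]
 [320.06280193 140.03107684]]
```

View pics/w2.png

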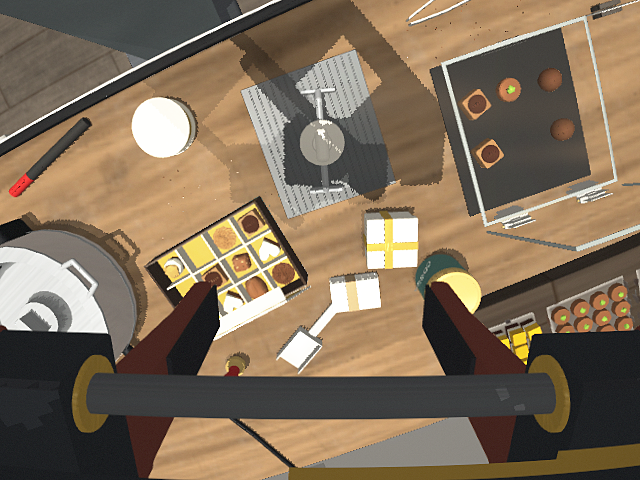

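The wrist view shows the paddle at (323,142), with plates at (320,92) and (326,190) and the grip in between.

Run:
```python
from h import *
im=np.load('w2.npy',allow_pickle=True).item()
i=cv2.imread('pics/w2.png'); cv2.imwrite('pics/c3.png',cv2.resize(i[80:204,261:385],(620,620),interpolation=cv2.INTER_CUBIC))
```

```text
(no output)
```

View pics/c3.png

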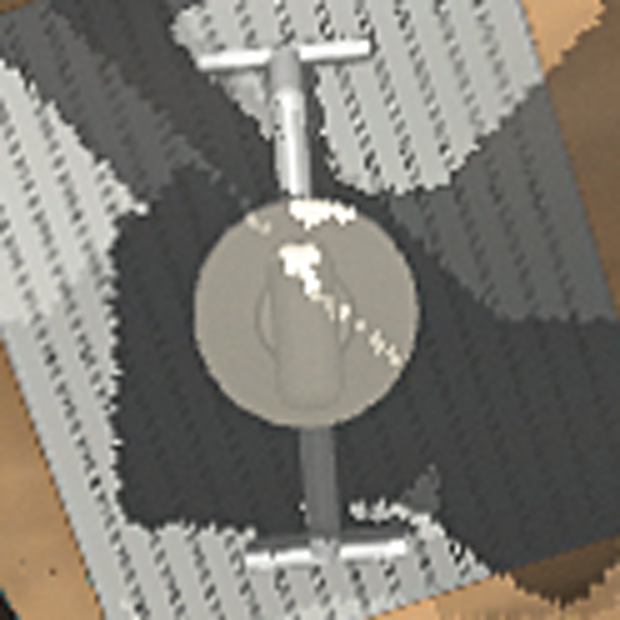

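The plate midpoints in the crop are (285,54) and (326,551), and the hub is centred at (306,313).

Run:
```python
from h import *
from st import togo
im=np.load('w2.npy',allow_pickle=True).item()
C=lambda x,y:(261+x/5-.4,80+y/5-.4)
p=plane(im,[C(285,54),C(326,551)],24); print(p.round(1),p.mean(0),np.degrees(np.arctan2(*(p[0]-p[1])[[1,0]])))
print('hub',plane(im,[C(306,313)],50))
togo([*p.mean(0)[:2],170],np.degrees(np.arctan2(*(p[0]-p[1])[[1,0]])))
```

```text
[[433.8 282.   24. ]
 [531.7 250.5  24. ]] [482.75201942 266.26326596  24.        ] 162.13248986552523
hub [[482.48252893 266.32748491  50.        ]]
4.78 pos [533.7 244.3 324.7] th 156.96 z [-0.001 -0.001 -1.   ] q [ 0.41  0.28  1.63 -0.    1.23 -0.76] F [ 1.1 -0.9  0.4] M [ 0.07 -0.2  -0.  ] w 87.6 g 0.0
go [ 55.4   0.4 154.7] rz -0.0903
```

```bash
python3 jog.py '[[14,0.1,30,0,0,0],[14,0.1,30,0,0,0],[14,0.1,30,0,0,0],[13.4,0.1,30,0,0,0],[0,0,30,0,0,-0.09]]' >/dev/null
python3 jog.py '[[0,0,0,0,0,0],[0,0,0,0,0,0]]' >/dev/null
python3 st.py 482.7 266.3 78 162.1
```

```text
5.37 pos [482.2 266.7 174.3] th 162.03 z [-0.003 -0.002 -1.   ] q [ 0.48  0.4   1.84 -0.    0.9  -0.77] F [-0.1 -0.3  0.9] M [ 0.02 -0.21  0.03] w 87.8 g 0.0
go [-0.8  0.  96.3] rz -0.0012
```

```bash
python3 jog.py '[[-0.3,0,24,0,0,0],[0,0,24,0,0,0],[0,0,24,0,0,0],[0,0,18,0,0,0],[0,0,6,0,0,0]]' >/dev/null
python3 jog.py '[[0,0,0,0,0,0],[0,0,0,0,0,0]]' >/dev/null; python3 st.py
python3 jog.py '[[0,0,0,0,0,0],[0,0,0,0,0,0],[0,0,0,0,0,0],[0,0,0,0,0,0],[0,0,0,0,0,0]]' 4 >/dev/null
python3 jog.py '[[0,0,0,0,0,0],[0,0,0,0,0,0],[0,0,0,0,0,0],[0,0,0,0,0,0],[0,0,0,0,0,0]]' >/dev/null
python3 st.py 482.7 266.3 78 162.1
```

```text
5.95 pos [484.5 267.8  80.8] th 162.19 z [ 0.002  0.001 -1.   ] q [ 0.48  0.55  1.88 -0.    0.71 -0.78] F [0.2 0.6 0.5] M [-0.02 -0.21 -0.01] w 87.7 g 0.0
6.78 pos [483.1 267.4  79.1] th 162.31 z [-0. -0. -1.] q [ 0.48  0.55  1.88 -0.    0.71 -0.78] F [-0.4  0.5 -0.3] M [-0.   -0.15  0.  ] w 24.6 g 0.0
go [ 0.  -1.2  1.1] rz 0.0037
```

```bash
python3 jog.py '[[0,-0.8,0,0,0,0],[0,0,0,0,0,0],[0,0,0,0,0,0],[0,0,0,0,0,0],[0,0,0,0,0,0]]' >/dev/null
python3 jog.py '[[0,0,0,0,0,0],[0,0,0,0,0,0],[0,0,0,0,0,0]]' >/dev/null
python3 st.py
python3 jog.py '[[0,0,-4,0,0,0],[0,0,-16,0,0,0],[0,0,-25,0,0,0],[0,0,-30,0,0,0],[0,0,-30,0,0,0]]' >/dev/null
python3 jog.py '[[0,0,-30,0,0,0],[0,0,-30,0,0,0],[0,0,-30,0,0,0],[0,0,-10,0,0,0],[0,0,0,0,0,0]]' >/dev/null
python3 st.py 536 -105.2 280 20
```

```text
7.45 pos [482.8 266.5  79.1] th 162.31 z [-0. -0. -1.] q [ 0.48  0.55  1.88 -0.    0.71 -0.78] F [-0.7 -0.8 -1.4] M [-0.17 -0.09 -0.03] w 12.0 g 30.0
8.28 pos [484.1 267.4 287. ] th 162.31 z [ 0.005  0.003 -1.   ] q [ 0.48  0.26  1.75  0.    1.12 -0.78] F [ 0.1  0.  -3.3] M [ 0.05 -0.15  0.03] w 12.0 g 30.0
go [-162.6 -339.3    6.2] rz 2.4838
```

```bash
python3 jog.py '[[-6,-12,0,0,0,0],[-11.5,-24,0,0,0,0],[-11.5,-24,0,0,0,0],[-11.5,-24,0,0,0,0],[-11.5,-24,0,0,0,0]]' >/dev/null
python3 jog.py '[[-11.5,-24,0,0,0,0],[-11.5,-24,0,0,0,0],[-11.5,-24,0,0,0,0],[-11.5,-24,0,0,0,0],[-11.5,-24,0,0,0,0]]' >/dev/null
python3 jog.py '[[-11.5,-24,0,0,0,0],[-11.5,-24,0,0,0,0],[-11.5,-24,0,0,0,0],[-11.5,-24,0,0,0,0],[-7,-15,0,0,0,0.06]]' >/dev/null
python3 jog.py '[[0,0,0,0,0,0.12],[0,0,0,0,0,0.12],[0,0,0,0,0,0.12],[0,0,0,0,0,0.12],[0,0,0,0,0,0.12]]' >/dev/null
python3 jog.py '[[0,0,0,0,0,0.12],[0,0,0,0,0,0.12],[0,0,0,0,0,0.12],[0,0,0,0,0,0.12],[0,0,0,0,0,0.12]]' >/dev/null
python3 jog.py '[[0,0,0,0,0,0.12],[0,0,0,0,0,0.12],[0,0,0,0,0,0.12],[0,0,0,0,0,0.12],[0,0,0,0,0,0.12]]' >/dev/null
python3 jog.py '[[0,0,0,0,0,0.12],[0,0,0,0,0,0.12],[0,0,0,0,0,0.12],[0,0,0,0,0,0.12],[0,0,0,0,0,0.06]]' >/dev/null
python3 jog.py '[[0,0,0,0,0,0],[0,0,0,0,0,0]]' >/dev/null
python3 st.py 536 -105.2 180 20
```

```text
11.37 pos [ 533.4 -105.9  282. ] th 24.91 z [-0.004  0.001 -1.   ] q [-0.22  0.26  1.77 -0.    1.12  0.92] F [ 0.5 -0.4 -2.5] M [-0.03 -0.05  0.02] w 11.8 g 30.0
go [  3.    0.7 102. ] rz 0.0856
```

```bash
python3 jog.py '[[1.5,0.3,25,0,0,0.04],[1.5,0.4,25,0,0,0.045],[0,0,25,0,0,0],[0,0,25,0,0,0],[0,0,20,0,0,0]]' >/dev/null
python3 jog.py '[[0,0,8,0,0,0],[0,0,0,0,0,0],[0,0,0,0,0,0]]' >/dev/null
python3 - <<'E'
from st import *
togo([536,-105.2,145],20)
im=optics.get_image('top'); save(im,'t2.png'); np.save('t2.npy',im,allow_pickle=True)
w=optics.get_image('wrist'); print(proj(im,[[536,-105,130]]),proj(w,[[536,-105,120]]))
cv2.imwrite('pics/t2c.png',np.hstack([cv2.resize(im['img'][175:275,335:435,::-1],(400,400)),cv2.resize(w['img'][180:480,170:470,::-1],(400,400))]))
E
```

```text
12.03 pos [ 537.6 -105.2  156. ] th 19.98 z [-0.001  0.    -1.   ] q [-0.22  0.43  1.86 -0.    0.86  1.01] F [ 1.1 -0.2 -2.6] M [ 0.01 -0.04 -0.02] w 12.1 g 30.0
go [-1.5 -0.6 11. ] rz -0.0004
[[389.95667264 221.14093114]] [[318.01639808 292.33968854]]
```

View pics/t2c.png

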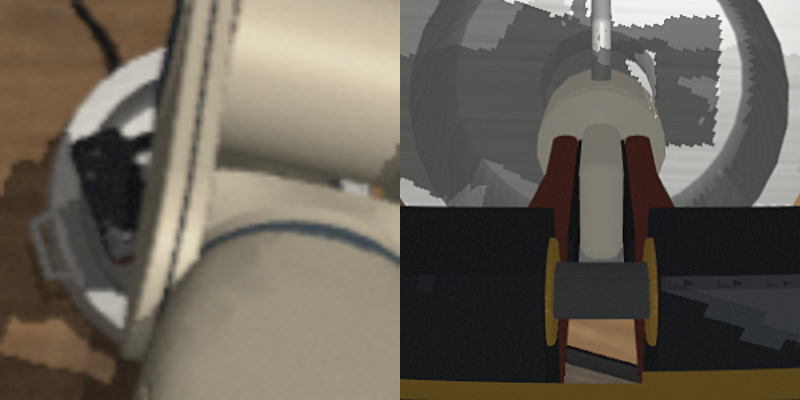

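The arm blocks the top view. The wrist view shows the paddle held centrally (hub at crop x about 600) over the shaft, so I lower it slowly.

```bash
python3 jog.py '[[-1,-0.4,4,0,0,0],[0,0,4,0,0,0],[0,0,0,0,0,0],[0,0,0,0,0,0]]' >/dev/null; python3 st.py 536 -105.2 140 20
python3 jog.py '[[0,0,3,0,0,0],[0,0,1,0,0,0],[0,0,0,0,0,0],[0,0,0,0,0,0]]' >/dev/null; python3 st.py 536 -105.2 140 20
python3 jog.py '[[0,0,1,0,0,0],[0,0,1,0,0,0],[0,0,0,0,0,0],[0,0,0,0,0,0]]' >/dev/null; python3 st.py 536 -105.2 140 20
```

```text
12.47 pos [ 536.6 -105.1  148.3] th 19.93 z [ 0. -0. -1.] q [-0.22  0.44  1.87 -0.    0.84  1.01] F [-0.1  0.4 -2.2] M [ 0.01  0.04 -0.03] w 11.9 g 30.0
go [-0.6 -0.1  8.3] rz -0.0011
12.8 pos [ 536.6 -105.1  144.1] th 19.93 z [-0.  0. -1.] q [-0.22  0.44  1.87 -0.    0.83  1.01] F [-0.5 -0.2 -2.2] M [0.   0.01 0.01] w 11.7 g 30.0
go [-0.6 -0.1  4.1] rz -0.0012
13.13 pos [ 536.6 -105.1  142.1] th 19.93 z [-0.  0. -1.] q [-0.22  0.45  1.87 -0.    0.83  1.01] F [ 0.4 -0.3 -3.2] M [-0.02 -0.03  0.02] w 11.9 g 30.0
go [-0.6 -0.1  2.1] rz -0.0012
```

```bash
for k in 1; do python3 jog.py '[[0,0,1,0,0,0],[0,0,1,0,0,0],[0,0,0,0,0,0]]' >/dev/null; python3 st.py
python3 jog.py '[[0,0,1,0,0,0],[0,0,0,0,0,0],[0,0,0,0,0,0]]' >/dev/null; python3 st.py
done
```

```text
13.38 pos [ 536.5 -105.1  140. ] th 19.93 z [-0.  0. -1.] q [-0.22  0.45  1.87  0.    0.82  1.01] F [-0.6 -0.9 -1.3] M [-0.05  0.01  0.01] w 11.9 g 30.0
13.63 pos [ 536.6 -105.1  139.1] th 19.93 z [-0.  0. -1.] q [-0.22  0.45  1.87  0.    0.82  1.01] F [-0.7  0.2 -1.5] M [ 0.03 -0.01 -0.03] w 11.8 g 30.0
```

```bash
python3 jog.py '[[0,0,1,0,0,0],[0,0,0,0,0,0],[0,0,0,0,0,0]]' >/dev/null; python3 st.py
python3 jog.py '[[0,0,0.5,0,0,0],[0,0,0,0,0,0],[0,0,0,0,0,0]]' >/dev/null; python3 st.py
python3 jog.py '[[0,0,0.5,0,0,0],[0,0,0,0,0,0],[0,0,0,0,0,0]]' >/dev/null; python3 st.py
```

```text
13.88 pos [ 536.6 -105.1  138.1] th 19.93 z [-0.  0. -1.] q [-0.22  0.45  1.87 -0.    0.82  1.01] F [-0.3 -0.4 -2.1] M [ 0.   -0.01 -0.03] w 11.8 g 30.0
14.13 pos [ 536.6 -105.1  137.7] th 19.93 z [-0.  0. -1.] q [-0.22  0.45  1.87  0.    0.82  1.01] F [-0.1  1.5 -2.7] M [ 0.01 -0.01  0.01] w 12.2 g 30.0
14.38 pos [ 536.6 -105.1  137.2] th 19.93 z [-0.  0. -1.] q [-0.22  0.45  1.87  0.    0.82  1.01] F [ 0.6 -0.4 -1.5] M [-0.01  0.05 -0.03] w 11.9 g 30.0
```

```bash
python3 jog.py '[[0,0,0.5,0,0,0],[0,0,0,0,0,0],[0,0,0,0,0,0]]' >/dev/null; python3 st.py
python3 jog.py '[[0,0,0.5,0,0,0],[0,0,0,0,0,0],[0,0,0,0,0,0]]' >/dev/null; python3 st.py
python3 jog.py '[[0,0,0.5,0,0,0],[0,0,0,0,0,0],[0,0,0,0,0,0]]' >/dev/null; python3 st.py
```

```text
14.63 pos [ 536.6 -105.1  136.6] th 19.93 z [-0.  0. -1.] q [-0.22  0.45  1.87  0.    0.81  1.01] F [-0.   0.  -2.4] M [-0.   -0.03 -0.01] w 12.2 g 30.0
14.88 pos [ 536.6 -105.1  136.1] th 19.93 z [-0.  0. -1.] q [-0.22  0.46  1.87  0.    0.81  1.01] F [-0.4 -0.1 -2.7] M [ 0.02  0.03 -0.  ] w 11.8 g 30.0
15.13 pos [ 536.6 -105.1  135.6] th 19.93 z [-0.  0. -1.] q [-0.22  0.46  1.87  0.    0.81  1.01] F [ 0.1 -0.1 -1.7] M [ 0.03  0.03 -0.02] w 11.8 g 30.0
```

```bash
python3 jog.py '[[0,0,0.5,0,0,0],[0,0,0.5,0,0,0],[0,0,0,0,0,0]]' >/dev/null; python3 st.py
python3 jog.py '[[0,0,0.5,0,0,0],[0,0,0.5,0,0,0],[0,0,0,0,0,0]]' >/dev/null; python3 st.py
python3 jog.py '[[0,0,0.5,0,0,0],[0,0,0.5,0,0,0],[0,0,0,0,0,0]]' >/dev/null; python3 st.py
```

```text
15.38 pos [ 536.6 -105.1  134.6] th 19.93 z [-0.  0. -1.] q [-0.22  0.46  1.87  0.    0.81  1.01] F [ 0.2 -1.  -2.2] M [-0.01 -0.01  0.03] w 11.9 g 30.0
15.63 pos [ 536.6 -105.1  133.6] th 19.93 z [-0.  0. -1.] q [-0.22  0.46  1.87  0.    0.81  1.01] F [ 0.8  0.4 -1.9] M [ 0.03  0.01 -0.01] w 12.1 g 30.0
15.88 pos [ 536.6 -105.1  132.6] th 19.93 z [-0.  0. -1.] q [-0.22  0.46  1.87  0.    0.81  1.01] F [-0.4 -0.4 -2.8] M [-0.03 -0.02 -0.02] w 11.5 g 30.0
```

```bash
python3 jog.py '[[0,0,0.7,0,0,0],[0,0,0.7,0,0,0],[0,0,0.6,0,0,0]]' >/dev/null; python3 st.py
python3 jog.py '[[0,0,0.7,0,0,0],[0,0,0.7,0,0,0],[0,0,0.6,0,0,0]]' >/dev/null; python3 st.py
python3 jog.py '[[0,0,0.5,0,0,0],[0,0,0.5,0,0,0],[0,0,0.5,0,0,0]]' >/dev/null; python3 st.py
python3 jog.py '[[0,0,0.5,0,0,0],[0,0,0,0,0,0],[0,0,0,0,0,0]]' >/dev/null; python3 st.py
```

```text
16.13 pos [ 536.6 -105.1  130.6] th 19.92 z [-0.  0. -1.] q [-0.22  0.46  1.88  0.    0.8   1.01] F [ 0.7  0.1 -1.9] M [ 0.02 -0.04 -0.  ] w 11.9 g 30.0
16.38 pos [ 536.6 -105.1  128.6] th 19.93 z [-0.  0. -1.] q [-0.22  0.47  1.88  0.    0.8   1.01] F [-0.4  0.1 -1.9] M [-0.06 -0.05  0.02] w 11.7 g 30.0
16.63 pos [ 536.6 -105.1  127.1] th 19.93 z [ 0.  0. -1.] q [-0.22  0.47  1.88  0.    0.8   1.01] F [ 0.4  0.3 -2.9] M [-0.02 -0.01  0.01] w 11.9 g 30.0
16.88 pos [ 536.6 -105.1  126.7] th 19.93 z [-0. -0. -1.] q [-0.22  0.47  1.88 -0.    0.79  1.01] F [ 0.1  0.7 -2.2] M [-0.03 -0.02 -0.02] w 12.0 g 30.0
```

```bash
python3 jog.py '[[0,0,0.6,0,0,0],[0,0,0.4,0,0,0],[0,0,0,0,0,0]]' >/dev/null; python3 st.py
python3 jog.py '[[0,0,0.5,0,0,0],[0,0,0,0,0,0],[0,0,0,0,0,0]]' >/dev/null; python3 st.py
python3 jog.py '[[0,0,0.5,0,0,0],[0,0,0,0,0,0],[0,0,0,0,0,0]]' >/dev/null; python3 st.py
python3 jog.py '[[0,0,0.5,0,0,0],[0,0,0,0,0,0],[0,0,0,0,0,0]]' >/dev/null; python3 st.py
```

```text
17.13 pos [ 536.6 -105.1  125.6] th 19.93 z [-0.  0. -1.] q [-0.22  0.47  1.88 -0.    0.79  1.01] F [ 0.3 -0.9 -2. ] M [ 0.04 -0.03  0.03] w 11.9 g 30.0
17.38 pos [ 536.6 -105.1  125.1] th 19.92 z [-0.  0. -1.] q [-0.22  0.47  1.88 -0.    0.79  1.01] F [ 0.4  0.8 -2.2] M [-0.   -0.01 -0.05] w 11.7 g 30.0
17.63 pos [ 536.6 -105.1  124.6] th 19.93 z [-0.  0. -1.] q [-0.22  0.47  1.88  0.    0.79  1.01] F [ 0.3  0.2 -1.9] M [ 0.04 -0.06  0.05] w 11.7 g 30.0
17.88 pos [ 536.6 -105.1  124.2] th 19.93 z [-0.  0. -1.] q [-0.22  0.47  1.88  0.    0.79  1.01] F [-0.2  0.8 -1.6] M [ 0.05 -0.02  0.01] w 11.9 g 30.0
```

```bash
python3 jog.py '[[0,0,0.3,0,0,0],[0,0,0,0,0,0],[0,0,0,0,0,0]]' >/dev/null; python3 st.py
python3 jog.py '[[0,0,0.3,0,0,0],[0,0,0,0,0,0],[0,0,0,0,0,0]]' >/dev/null; python3 st.py
python3 jog.py '[[0,0,0.3,0,0,0],[0,0,0,0,0,0],[0,0,0,0,0,0]]' >/dev/null; python3 st.py
```

```text
18.13 pos [ 536.7 -105.1  124.1] th 19.92 z [ 0.  0. -1.] q [-0.22  0.47  1.88  0.    0.79  1.01] F [-0.7  0.2  1. ] M [0.05 0.21 0.01] w 11.8 g 30.0
18.38 pos [ 536.7 -105.1  124.1] th 19.93 z [ 0. -0. -1.] q [-0.22  0.47  1.88  0.    0.79  1.01] F [-2.8  0.   3.8] M [ 0.04  0.38 -0.01] w 11.6 g 30.0
18.63 pos [ 536.7 -105.1  124. ] th 19.93 z [ 0. -0. -1.] q [-0.22  0.47  1.88  0.    0.79  1.01] F [-3.3  0.2  8.7] M [ 0.14  0.63 -0.02] w 12.3 g 30.0
```

The paddle is home: contact came at TCP z 124.1, where the grasp height predicted it. I'll ease the pressure and turn towards 107.3°.

```bash
python3 jog.py '[[0,0,-0.6,0,0,0],[0,0,0,0,0,0],[0,0,0,0,0,-0.04]]' >/dev/null; python3 st.py
python3 jog.py '[[0,0,0,0,0,-0.06],[0,0,0,0,0,-0.06],[0,0,0,0,0,-0.06],[0,0,0,0,0,-0.06],[0,0,0,0,0,-0.06]]' >/dev/null; python3 st.py
python3 jog.py '[[0,0,0,0,0,-0.06],[0,0,0,0,0,-0.06],[0,0,0,0,0,-0.06],[0,0,0,0,0,-0.06],[0,0,0,0,0,-0.06]]' >/dev/null; python3 st.py
```

```text
18.88 pos [ 536.9 -105.2  124.1] th 22.21 z [ 0.001 -0.    -1.   ] q [-0.22  0.47  1.88  0.    0.79  0.97] F [-0.9 -0.5  1.6] M [ 0.    0.08 -0.05] w 11.6 g 30.0
19.3 pos [ 536.8 -104.7  124.1] th 39.53 z [ 0.     0.001 -1.   ] q [-0.21  0.47  1.88  0.    0.79  0.67] F [-1.1  3.1  3.3] M [ 0.52  0.18 -0.19] w 11.9 g 30.0
19.72 pos [ 536.6 -104.5  124.1] th 56.72 z [-0.     0.001 -1.   ] q [-0.21  0.47  1.88  0.    0.79  0.37] F [-1.9  4.1  4.7] M [ 0.66  0.31 -0.21] w 11.8 g 30.0
```

```bash
python3 jog.py '[[0,0,-0.1,0,0,-0.06],[0,0,0,0,0,-0.06],[0,0,0,0,0,-0.06],[0,0,0,0,0,-0.06],[0,0,0,0,0,-0.06]]' >/dev/null; python3 st.py
python3 jog.py '[[0,0,0,0,0,-0.06],[0,0,0,0,0,-0.06],[0,0,0,0,0,-0.06],[0,0,0,0,0,-0.06],[0,0,0,0,0,-0.06]]' >/dev/null; python3 st.py
python3 jog.py '[[0,0,0,0,0,0],[0,0,0,0,0,0]]' >/dev/null; python3 st.py 536.6 -105 124.1 107.3
```

```text
20.13 pos [ 536.4 -104.5  124.1] th 73.9 z [-0.001  0.001 -1.   ] q [-0.21  0.47  1.88  0.    0.79  0.07] F [-1.5  4.3  5.3] M [ 0.66  0.36 -0.22] w 12.0 g 30.0
20.55 pos [ 536.1 -104.4  124.1] th 91.1 z [-0.001  0.001 -1.   ] q [-0.21  0.47  1.88  0.    0.79 -0.23] F [-1.9  4.2  5.1] M [ 0.65  0.47 -0.24] w 11.9 g 30.0
20.72 pos [ 536.1 -104.4  124.1] th 90.97 z [-0.001  0.001 -1.   ] q [-0.21  0.47  1.88  0.    0.79 -0.23] F [-2.4  3.9  5.1] M [ 0.75  0.41 -0.  ] w 11.1 g 30.0
go [-0.6  0.5 -0. ] rz -0.2851
```

```bash
python3 jog.py '[[0,0,0,0,0,-0.06],[0,0,0,0,0,-0.06],[0,0,0,0,0,-0.06],[0,0,0,0,0,-0.06],[0,0,0,0,0,-0.045]]' >/dev/null
python3 jog.py '[[0,0,0,0,0,0],[0,0,0,0,0,0]]' >/dev/null; python3 st.py 536.6 -105 124.1 107.3
python3 jog.py '[[0,0,0,0,0,0],[0,0,0,0,0,0],[0,0,0,0,0,0],[0,0,0,0,0,0],[0,0,0,0,0,0]]' 60 >/dev/null
python3 jog.py '[[0,0,0,0,0,0],[0,0,0,0,0,0],[0,0,0,0,0,0],[0,0,0,0,0,0],[0,0,0,0,0,0]]' >/dev/null; python3 st.py
python3 jog.py '[[0,0,-5,0,0,0],[0,0,-20,0,0,0],[0,0,-30,0,0,0],[0,0,-30,0,0,0],[0,0,-30,0,0,0]]' >/dev/null
python3 jog.py '[[-30,0,-15,0,0,0],[-30,0,-15,0,0,0],[0,0,0,0,0,0],[0,0,0,0,0,0]]' >/dev/null
python3 - <<'E'
from st import *
st(); w=optics.get_image('wrist'); save(w,'w5.png'); np.save('w5.npy',w,allow_pickle=True); print(proj(w,[[536,-105,69]]))
E
```

```text
21.3 pos [ 535.9 -104.5  124.1] th 107.29 z [-0.002  0.001 -1.   ] q [-0.21  0.47  1.88  0.    0.79 -0.52] F [-3.4  4.   5.4] M [ 0.71  0.56 -0.04] w 11.6 g 30.0
go [-0.7  0.5 -0. ] rz -0.0001
22.13 pos [ 536.6 -105.1  124. ] th 107.3 z [ 0. -0. -1.] q [-0.22  0.47  1.88 -0.    0.79 -0.52] F [ 0.4 -0.2  0.2] M [-0.01 -0.09  0.  ] w 60.1 g 0.0
22.88 pos [ 555.  -163.5  270.2] th 107.19 z [ 0.002 -0.001 -1.   ] q [-0.31  0.32  1.71  0.    1.11 -0.61] F [-0.3  1.2 -0.1] M [-0.03 -0.09  0.01] w 60.1 g 0.0
[[319.03332985 138.75782137]]
```

View pics/w5.png

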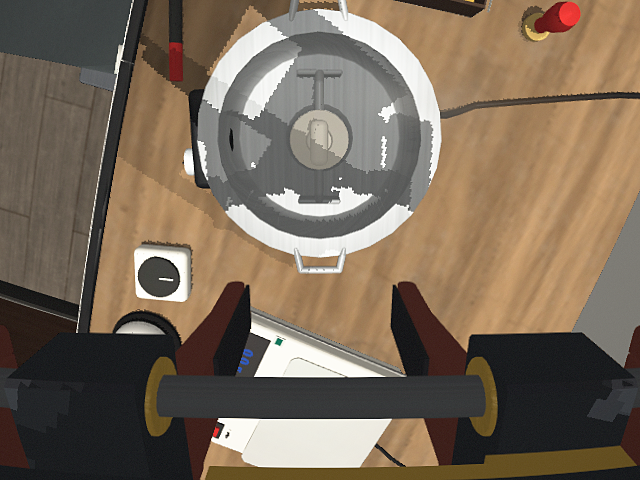

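The paddle sits centred at (319,138). Its plates at (319,72) and (320,200) line up with the handles at (320,5) and (320,268), and the gripper is clear.

```bash
python3 jog.py '[[0,0,0,0,0,0],[0,0,0,0,0,0]]' >/dev/null; python3 -c "
from workcell import ctrl, optics, readout
print(ctrl.close_job())"
```

```text
the job is handed in; nothing more can be done
None
```

The paddle is seated fully home on the drive shaft, its arms are turned to the two lifting handles, the gripper has let go, and the job was handed in at about 23 s.

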